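# Unclamp a power module and show its solder side to the inspection camera

## Robot

A 7-joint arm with a two-finger parallel gripper is mounted at the origin on the work surface. World frame = base frame: x ahead of the robot, y to its left, z up, the work surface at z = 0. Lengths are in m, angles in rad, forces in N, time in s.
With the tool pointing down it reaches from about 0.425 to 0.925 m from the base axis. Payload 6.8 kg.
Tool frame: the origin (TCP) lies midway between the tips of the shut fingers; the grasp point (between the pads) lies 19 mm behind it; z points along the fingers, y is the line along which they close (so a half turn about z gives the same grasp; the last joint's range is limited). The gripper opens to 88 mm and grips with 3 to 60 N. Pads are 20 mm wide; open, the fingers measure 115 mm over their backs; the gripper's body (75 mm by 178 mm) begins 61 mm behind the grasp point.
Start: joints at [-1.255, 0.477, 0.022, 1.555, -0.011, 1.109, -0.083], TCP at [0.278, 0.615, 0.223] pointing down, gripper open.
Joint ranges: [-2.96, 2.96], [-0.34, 2.1], [-1.41, 1.46], [0.24, 2.44], [-1.37, 4.51], [0.17, 1.92], [-2.96, 2.96]. Speed limits (rad/s): [2.39, 2.39, 3.14, 3.14, 3.14, 3.14, 3.14].

## Interface

Orientations are given as a 3x3 rotation matrix whose columns are the frame's x, y, z axes.
In Python, from bench import arm gives the robot as it stands.
- The arm moves only by the tool send_rows, never from a script. Its argument "targets" is a list of rows, each a list of 7 numbers: the shift along the tool's x, y, z in cm, then the turn, a rotation vector about the tool's x, y, z in rad, then the opening, from 0 (shut) to 1 (fully open). A call has 1 to 10 rows; each row is the pose to reach, as a shift and turn from the pose commanded when the call began, along the tool's axes at that moment; what a row does not reach only later rows make up. A row lasts 1/8 s, in which the tool goes at most 62.5 mm and 10.7 degrees, less where a joint would pass 70% of its speed; a pose out of reach is approached as far as the arm can. A call with a gripper value outside its range is refused whole. The fingers move at their own pace and stop on an object; "newtons" is the grip in N (left out, the last holds). Time passes only in rows, so rows that repeat a pose let the fingers close. It gives the time, the measured TCP pose, the force, the opening and the grip force at its end, in the units of the state.
- arm.observe(): the state, without advancing time (a new reading comes with each control period).
- arm.snapshot(name): name is "scene" or "top"; returns the picture (384x512x3 uint8, red, green, blue); there is no depth.
- arm.camera_model(name): a dict with "vertical_fov" (degrees; the focal length in pixels is half the picture's height over the tangent of half this angle, whatever the lens; pixels are square), "cx", "cy" (the principal point, pixels), "eye" and "attitude" of the camera in the world. Camera axes: x right, y up, looking along -z (the intrinsics and any distortion apply to the point x, -y, -z); pixel columns grow to the right and rows downward; lengths in m; the calibration is good to about 2 mm. A picture is of the moment at which its call begins. camera_model takes no time and is no camera call.
- arm.finish_job(): hands the job in; it is judged then, once.
The state is a dict: "time_s": time; "q": joint angles; "qvel": joint speeds; "joint_torque": joint torques, N m; "tool_pos": TCP position; "orientation": TCP orientation; "ft_force": force on the tool from outside, world axes, zero at the start; "ft_torque": the same for the moment, N m; "opening": opening from 0.0 (shut) to 1.0 (fully open); "grip_force": force on a finger pad.
Only numpy, scipy, OpenCV 4.12 (cv2) and the standard library are available. Lean on these libraries where they do the work, as an engineer would, in place of code of your own. Each camera call takes 0.05 s, during which the arm holds its last target. There are 200 camera calls.

## Task

Swing the red handle of the toggle clamp on the check nest all the way over so that the clamp stays open, and only then lift the power module out of the nest by its black heat sink. Show it to the inspection camera that looks up from the bench: the middle of its solder side (underside) 90 mm straight in front of the lens, facing the lens squarely, its long edges parallel to the two white light bars. Finish holding it still there in the gripper - do not put it down - without touching the camera or shifting anything else on the bench.

Things in the scene. Friction and masses are not known exactly. Their poses are not given: they have to be found in the camera images.
- nest: check nest fixed to the bench, in its left or right half: aluminium plate 215 x 104 x 12 mm (x -70 to +145), black rails, blue locators, toggle clamp at the +x end. Origin at bench level under the middle of the board pocket, z up. The module's underside lies 30 mm above the bench, long side along x; locators leave 1.5 mm play and end 36 mm above the bench: the module lifts straight up
- clamp (a joint): toggle clamp, rad: 0 closed, 1.65 fully open at its stop (handle level, pointing away from the board, arm upright). Arm and handle are one rigid L turning about the hinge, an axis along the nest's y; opening moves the handle's top along the nest's +x and down, with about 1 N. Past about 0.9 it falls open by its own weight and stays; short of 0.4 it falls shut
- clamp_hinge (a point): the clamp's hinge axis, at x = 105, y = 0, z = 62 mm of the nest. The steel arm (12 mm wide, 10 mm high) reaches 69 mm from here, level over the board when closed; its rubber-tipped spindle ends 1 mm above the board, between the heat sink and the board's end
- clamp_grip (a point): point on the centre line of the clamp's red handle, 62 mm from the hinge. The handle is a round bar from the hinge to 93 mm from it, 16 mm thick and red from 30 mm out; clamp closed, it stands up, leaning 0.15 rad from vertical towards the board, its top 154 mm above the bench
- module: power module: green board 100 x 60 x 3 mm, on its middle a black finned heat sink, 44 mm along x, 30 mm along y, 3 to 29 mm above the underside (grasp it across y, by its flat outer fins, nothing over 1 mm high beside them); white, yellow and black parts at the ends, up to 10 mm high. 120-210 g. Origin: middle of the flat underside (solder side); x along the long edges, z out of the component side
- camera: inspection camera head, grey, 70 x 94 x 50 mm, fixed on a stand (white base 120 x 130 mm) in the half of the bench without the nest; looks up, 0.38 rad (22 degrees) off vertical, towards the robot's side. Origin: middle of the front face of its round black lens, 95 mm above the bench; z: the way it looks; y: level, along its two white light bars (84 mm long, 28.5 mm either side of the lens)
- focus (a point): point in the air 90 mm from the lens along the camera's z, where the middle of the module's underside must be (fixed with respect to the camera, about 179 mm above the bench)
- spare1: bystander: another such module, lying in a black open tray (170 x 220 x 30 mm) at the far edge of the bench; leave alone
- spare2: bystander: another such module in the same tray; leave alone
- spool: bystander: solder reel, 54 mm across, 46 mm high, origin under its middle
- flux: bystander: white flux bottle with green cap, 36 mm across, 85 mm high, origin under its middle
- tumbler: bystander: blue tumbler, 80 mm across, 130 mm high, origin under its middle
- screwdriver: bystander: screwdriver lying on the bench at the left
- brush: bystander: cleaning brush lying on the bench at the right
Things that resemble listed ones, but are neither listed nor needed, are in the scene too. What is shaped like the module but blue or orange is not meant.

How it is judged:
On the way, in this order (a step that is already met when the one before it is completed fails the run):
1. the clamp is swung fully open while the module still lies in the nest (value of joint clamp above 1.45 rad and horizontal distance between module and nest below 0.006 m and z of module in the frame of nest below 0.034 m), for 0.2 s.
2. the module is held by the gripper, lifted clear of the nest (z of module in the frame of nest above 0.05 m and contact force between module and the fingers above 1 N and contact force between module and nest below 0.1 N), for 0.1 s.
At the end, for the whole second after the job is handed in: held still in the fingers, touching neither camera nor nest: middle of the underside within 13 mm of the focus point and 150 mm or more above the bench, facing the lens within 8 degrees, long edges within 9.7 degrees of the light bars (either way round); clamp above 1.45 rad (distance between module and focus below 0.013 m and angle between the z axis of module and the z axis of camera, either way round below 0.14 rad and angle between module's own z axis and vertical below 1 rad and angle between the x axis of module and the y axis of camera, either way round below 0.17 rad and value of joint clamp above 1.45 rad and contact force between module and the fingers above 2 N and contact force between module and camera below 0.1 N and height (world z) of module above 0.15 m and contact force between module and nest below 0.1 N and linear speed of module below 0.02 m/s and angular speed of module below 0.15 rad/s); the arm keeps its last pose, push and grip.
It fails at once if the camera is touched (more than 1.5 N) (contact force between camera and anything else above 1.5 N).
It fails at once if another thing on the bench is shifted by more than 15 mm (distance of any of spare1, spare2, spool, flux, tumbler, screwdriver, brush from where it was at the start of the episode above 0.015 m).
It also fails if it takes over 53 s, if anything falls off the work surface, if the arm or the gripper's body presses on something with over 40 N, if the wrist force passes 120 N, or if a joint passes its speed limit or range.

## Working session

There is one attempt and no reset: what is moved stays moved. The work goes in short steps, Python scripts to look and compute and a tool call to move; the robot and the scene stay as the last step left them, time stands still between calls to the robot, and variables do not carry over. Pictures are saved under pics/ and viewed, at most 10 in all, crops included, and the job is handed in when it is done.

Besides the shell and the picture viewer there is one more tool, called as a command line: name --pt "numbers of a row" for each row, then --argument value for the rest. send_rows: Moves the arm, as the interface text tells. Its arguments: {"type":"object","properties":{"targets":{"type":"array"},"newtons":{"type":"number"}},"required":["targets"]}

```bash
mkdir -p pics; ls
python3 - <<'E'
from bench import arm
import cv2,json
for n in("scene","top"):
    im=arm.snapshot(n); cv2.imwrite(f"pics/{n}0.png",cv2.cvtColor(im,cv2.COLOR_RGB2BGR)); print(n,arm.camera_model(n))
s=arm.observe();print({k:s[k] for k in("time_s","tool_pos","orientation","opening")})
a=cv2.imread("pics/scene0.png");b=cv2.imread("pics/top0.png")
E
```

```text
pics
scene {'vertical_fov': 43.85558485851614, 'cx': 251.6352070989744, 'cy': 188.56829337287573, 'eye': array([1.17301911, 0.67306283, 1.30379744]), 'attitude': array([[-0.73714656, -0.51929796,  0.43237087],
       [ 0.6755569 , -0.58094906,  0.45400557],
       [ 0.01542128,  0.62675978,  0.77905993]])}
top {'vertical_fov': 56.21605748305519, 'cx': 247.20282298042952, 'cy': 194.24486693674493, 'eye': array([ 0.42973096, -0.01940911,  1.5052082 ]), 'attitude': array([[ 0.02313406,  0.9973161 , -0.06946521],
       [-0.99969324,  0.02369204,  0.00721934],
       [ 0.00884573,  0.06927689,  0.99755825]])}
{'time_s': 0.1, 'tool_pos': array([0.2773844 , 0.61479417, 0.22180205]), 'orientation': array([[-9.11528850e-01,  4.11235769e-01, -5.44937235e-04],
       [ 4.11236112e-01,  9.11527613e-01, -1.50727211e-03],
       [-1.23118870e-04, -1.59801989e-03, -9.99998716e-01]]), 'opening': 1.000355186489485}
```

View pics/scene0.png

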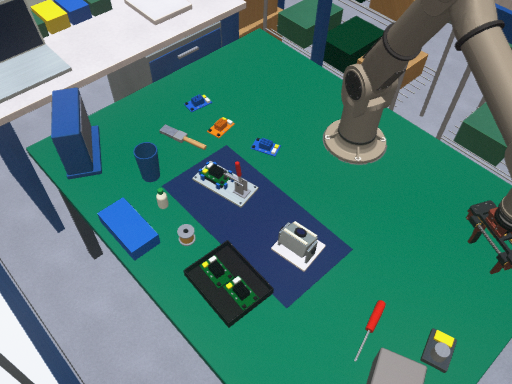

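View pics/top0.png

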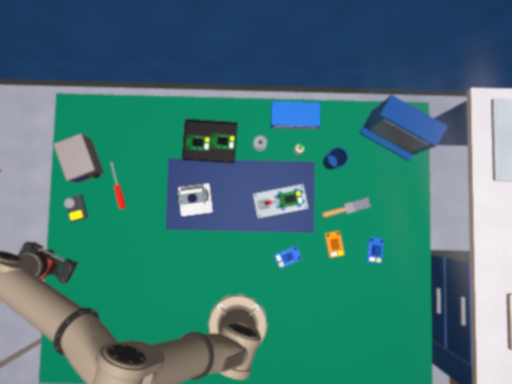

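The scene view shows the nest at (225,185) with its red handle at (238,170), and the camera stand at (298,245). In the top view the nest is at (281,200) and the camera at (195,199). The green modules in the tray at (212,142) are the spares. The blue and orange boards at (288,257), (334,244) and (375,250) are decoys. The module in the nest, at (291,198), is the one meant. I'll confirm this in enlarged crops.

Run:
```python
import cv2,numpy as np
t=cv2.imread("pics/top0.png");s=cv2.imread("pics/scene0.png")
f=lambda im,x,y,w,h:cv2.resize(im[y:y+h,x:x+w],(400,300),interpolation=cv2.INTER_CUBIC)
m=np.vstack([np.hstack([f(t,245,172,72,54),f(s,186,148,80,60)]),np.hstack([f(t,165,172,64,48),f(s,262,210,80,60)])])
cv2.imwrite("pics/crop1.png",m)
```

```text
(no output)
```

View pics/crop1.png

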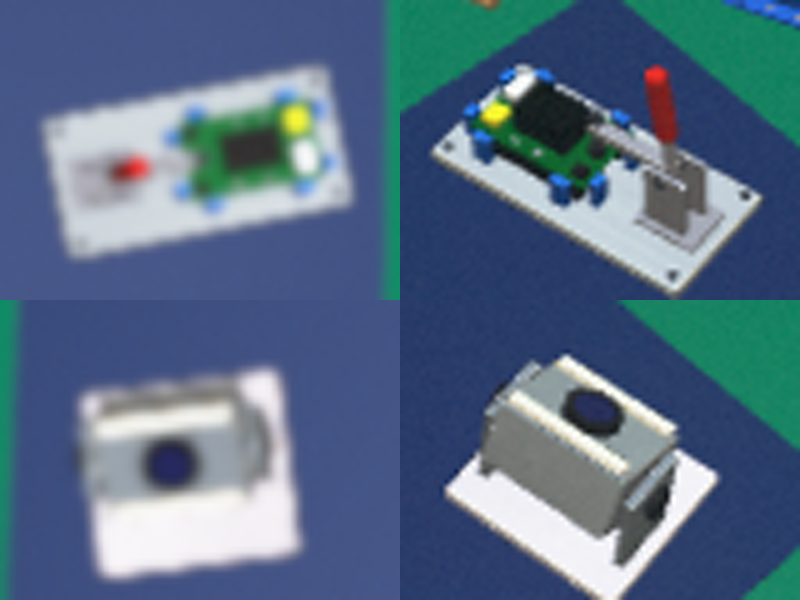

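The crops confirm the green module with its black heat sink under the steel clamp arm, with blue locators and the red handle. The camera shows a round lens and two white bars. Next I'll measure.

```bash
cat > h.py <<'E'
import numpy as np,cv2
from bench import arm
def ray(n,uv):
    c=arm.camera_model(n);f=192/np.tan(np.radians(c["vertical_fov"])/2)
    uv=np.atleast_2d(uv).astype(float)
    d=np.c_[(uv[:,0]-c["cx"])/f,-(uv[:,1]-c["cy"])/f,-np.ones(len(uv))]@np.array(c["attitude"]).T
    return np.array(c["eye"]),d
def plane(n,uv,z):
    e,d=ray(n,uv);return e+d*((z-e[2])/d[:,2])[:,None]
def proj(n,p):
    c=arm.camera_model(n);f=192/np.tan(np.radians(c["vertical_fov"])/2)
    q=(np.atleast_2d(p)-c["eye"])@np.array(c["attitude"])
    return np.c_[c["cx"]-f*q[:,0]/q[:,2],c["cy"]+f*q[:,1]/q[:,2]]
def tri(us,ut):
    A=[];b=[]
    for n,u in(("scene",us),("top",ut)):
        e,d=ray(n,u);d=d[0]/np.linalg.norm(d[0]);P=np.eye(3)-np.outer(d,d);A.append(P);b.append(P@e)
    A=np.vstack(A);b=np.hstack(b);x=np.linalg.lstsq(A,b,rcond=None)[0]
    return x,np.linalg.norm(A@x-b)
def blobs(mask,box,k=1):
    x,y,w,h=box;m=np.zeros(mask.shape,np.uint8);m[y:y+h,x:x+w]=mask[y:y+h,x:x+w]*255
    n,l,st,ce=cv2.connectedComponentsWithStats(m)
    o=sorted(range(1,n),key=lambda i:-st[i,4])[:k]
    return [(st[i,4],ce[i],(l==i)) for i in o]
E
python3 - <<'E'
from h import *
np.set_printoptions(precision=4,suppress=True)
I={n:cv2.imread(f"pics/{n}0.png").astype(int) for n in("scene","top")}
nb={"top":(245,172,70,54),"scene":(186,148,80,60)};cb={"top":(165,172,64,48),"scene":(262,210,80,60)}
for n,im in I.items():
    B,G,R=im[...,0],im[...,1],im[...,2];v=im.max(2);sat=v-im.min(2)
    a,c,m=blobs((R>110)&(R-G>60)&(R-B>60),nb[n])[0]; ys,xs=np.nonzero(m);print(n,"red",a,c,xs.min(),xs.max(),ys.min(),ys.max())
    a,c,m=blobs((v<60),nb[n])[0];print(n,"sink",a,c)
    # plate
    x,y,w,h=nb[n];bl=np.zeros(v.shape,bool);bl[y:y+h,x:x+w]=True
    a,c,m=blobs((R>110)&(sat<60),nb[n])[0];print("plate",a,c)
    p=plane(n,np.argwhere(m)[:,::-1],.012)[:,:2];r=cv2.minAreaRect((p*1000).astype(np.float32));print("rect",r,cv2.boxPoints(r).tolist())
    for q in blobs((v<95)&(B>=R-3) if n=="scene" else (v<110)&(R<62),cb[n],3):print(n,"lens",q[0],q[1],np.ptp(np.argwhere(q[2]),0))
    for q in blobs((im.min(2)>200),cb[n],3):
        print(n,"white",q[0],q[1],cv2.minAreaRect(np.argwhere(q[2])[:,::-1].astype(np.float32)))
print("v",I["top"][191:206:2,185:203:2].max(2))
E
```

```text
scene red 53 [237.7925 168.1509] 235 240 161 175
scene sink 143 [216.021  171.4196]
plate 776 [229.442  188.5683]
rect ((508.5264587402344, -162.15513610839844), (107.4078369140625, 214.16400146484375), 12.523662567138672) [[432.88037109375, -69.26629638671875], [479.3202819824219, -278.3345642089844], [584.1725463867188, -255.04397583007812], [537.732666015625, -45.9757080078125]]
scene lens 103 [309.6893 252.2233] [20 13]
scene lens 90 [300.1111 232.1778] [ 9 12]
scene lens 9 [278.4444 235.7778] [6 1]
scene white 450 [296.6333 254.3933] ((298.076904296875, 246.3845672607422), (42.711917877197266, 32.72731018066406), 33.6900634765625)
scene white 60 [295.3333 235.7667] ((295.076904296875, 235.88458251953125), (26.070905685424805, 2.4961507320404053), 33.690067291259766)
scene white 50 [305.  228.5] ((305.0, 228.50001525878906), (25.535776138305664, 1.802525281906128), 32.735225677490234)
top red 18 [268.6111 201.7778] 266 271 200 203
top sink 40 [289.825 198.375]
plate 1044 [277.5163 201.4914]
rect ((510.3800354003906, -168.22280883789062), (110.20997619628906, 221.34873962402344), 
[... 243 characters left out ...]
2902 207.8448] ((196.4172821044922, 207.86648559570312), (14.934008598327637, 32.496707916259766), 72.25532531738281)
top white 63 [190.6667 190.9206] ((190.5599822998047, 190.9199981689453), (2.828427314758301, 21.213205337524414), 81.8698959350586)
top white 27 [206.7778 186.5926] ((206.52943420410156, 187.11766052246094), (6.790997505187988, 4.365641117095947), 75.96376037597656)
v [[236 240 240 238 237 234 233 228 198]
 [219 200 182 158 148 157 173 175 170]
 [173 150  88  70  70  95 158 171 169]
 [169 127  75  91  89  77 136 170 170]
 [170 130  77  92  91  81 137 171 171]
 [174 155 105  88  89 114 163 176 182]
 [184 185 175 181 199 216 223 234 240]
 [240 243 245 247 247 247 248 247 244]]
```

Run:
```python
from h import *
np.set_printoptions(precision=4,suppress=True)
I={n:cv2.imread(f"pics/{n}0.png").astype(int) for n in("scene","top")}
L=tri((300.11,232.18),(191.85,197.69));print("lens",L)
print("bar+x mid",tri((305,228.5),(190.67,190.92)), tri((295.1,235.8),(190.67,190.92)))
S=I["scene"];cb=(262,210,80,60)
for q in blobs(S.min(2)>200,cb,3)[1:]:
    for z in(.084,.106):
        p=plane("scene",np.argwhere(q[2])[:,::-1],z)[:,:2];l=cv2.fitLine((p*1000).astype(np.float32),2,0,.01,.01).ravel();print("scene bar",z,p.mean(0),np.degrees(np.arctan2(l[1],l[0])))
q=blobs(I["top"].min(2)>200,(165,172,64,48),2)[1]
p=plane("top",np.argwhere(q[2])[:,::-1],.106)[:,:2];l=cv2.fitLine((p*1000).astype(np.float32),2,0,.01,.01).ravel();print("top bar",p.mean(0),np.degrees(np.arctan2(l[1],l[0])),np.ptp(p,0))
# base rect: white, hull
for n,b in(("scene",cb),("top",(165,172,64,48))):
    q=blobs(I[n].min(2)>200,b,1)[0];p=plane(n,np.argwhere(q[2])[:,::-1],.008)[:,:2];r=cv2.minAreaRect((p*1000).astype(np.float32));print("base",n,r)
# handle top, sink
print("sink",tri((216.02,171.42),(289.83,198.38)),plane("top",(289.83,198.38),.059))
print("red mid",tri((237.79,168.15),(268.6,201.78)))
yaw=np.radians(102.57);nx=np.array([np.cos(yaw),np.sin(yaw),0]);ny=np.array([-nx[1],nx[0],0]);O=np.array([.5095,-.165,0])-.0375*nx
print("O",O)
N=lambda x,y,z:O+x*nx+y*ny+np.array([0,0,z])
P=[N(0,0,.059),N(.105,0,.062),N(.105-.061*np.sin(.15),0,.062+.061*np.cos(.15)),N(.145,.052,.012),N(.145,-.052,.012),N(-.07,.052,.012),N(-.07,-.052,.012)]
for n in I:print(n,proj(n,P).round(1).tolist())
big=np.hstack([cv2.resize(cv2.imread(f"pics/{n}0.png")[y:y+60,x:x+80],(400,300),interpolation=cv2.INTER_CUBIC) for n,x,y in(("scene",186,148),("top",241,172))])
for i,(n,x,y) in enumerate((("scene",186,148),("top",241,172))):
    for u,v in proj(n,P):cv2.circle(big,(int((u-x+.5)*5)+400*i,int((v-y+.5)*5)),3,(255,0,255),1)
cv2.imwrite("pics/chk.png",big)
```

```text
lens (array([0.5077, 0.1894, 0.0928]), np.float64(0.0034320541960095974))
bar+x mid (array([0.5222, 0.1984, 0.1389]), np.float64(0.022526856135049327)) (array([0.5338, 0.193 , 0.1035]), np.float64(0.002728153133564942))
scene bar 0.084 [0.5215 0.1868] -82.16108
scene bar 0.106 [0.5332 0.1956] -82.1611
scene bar 0.084 [0.4801 0.1881] -81.44208
scene bar 0.106 [0.4926 0.1969] -81.44211
top bar [0.5349 0.1911] -81.01385 [0.0175 0.0815]
base scene ((502.72052001953125, 189.76202392578125), (118.65093994140625, 127.9371566772461), 8.719415664672852)
base top ((472.2271423339844, 179.57798767089844), (62.315555572509766, 134.53318786621094), 19.18885040283203)
sink (array([ 0.5168, -0.202 ,  0.0449]), np.float64(0.003853053218893163)) [[ 0.5178 -0.2022  0.059 ]]
red mid (array([ 0.4966, -0.11  ,  0.125 ]), np.float64(0.004434982552880311))
O [ 0.5177 -0.2016  0.    ]
scene [[214.9, 168.8], [239.5, 181.9], [237.2, 169.0], [257.6, 186.9], [240.2, 206.3], [209.0, 160.2], [190.8, 177.9]]
top [[289.7, 198.4], [264.2, 203.4], [267.4, 202.3], [256.6, 218.1], [251.7, 193.6], [307.3, 208.0], [302.1, 183.6]]
```

View pics/chk.png

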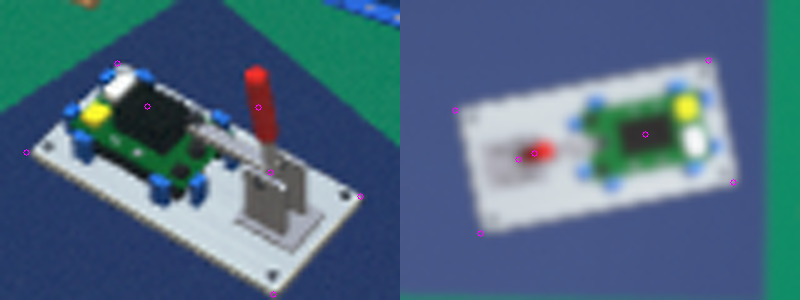

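The nest fit agrees in both views: origin ≈ (0.518, -0.202), +x at a yaw of 102.6°. The camera lens is at about (0.508, 0.190, 0.095), with the bars at a yaw of 98.3°. Next is a helper that works out the moves.

```bash
cat >> h.py <<'E'
from scipy.spatial.transform import Rotation as Ro
yaw=np.radians(102.57);nx=np.array([np.cos(yaw),np.sin(yaw),0]);ny=np.array([-nx[1],nx[0],0]);O=np.array([.5177,-.2016,0]);zd=np.array([0,0,-1.])
N=lambda x,y,z:O+x*nx+y*ny+np.array([0,0,z])
RN=np.c_[nx,np.cross(zd,nx),zd]
cyw=np.radians(98.3);bx=np.array([np.cos(cyw),np.sin(cyw),0])
cz=np.array([-np.sin(.38)*bx[1],np.sin(.38)*bx[0],np.cos(.38)]);F=np.array([.5077,.1903,.095])+.09*cz
RF=np.c_[bx,np.cross(-cz,bx),-cz]
def delta(p,R,s=None):
    s=s or arm.observe();R0=np.array(s["orientation"])
    return np.r_[(R0.T@(np.array(p)-s["tool_pos"]))*100,Ro.from_matrix(R0.T@R).as_rotvec()].round(3)
E
python3 - <<'E'
from h import *
print(F,delta([.46,.2,.27],RN),delta(N(.065,0,.25),RN),delta(N(.065,0,.11),RN))
E
```

```text
[0.47466682 0.18548098 0.17857982] [-3.3704e+01 -3.0308e+01 -4.7670e+00 -1.0000e-03  1.0000e-03  9.2800e-01] [-5.1580e+01 -5.9337e+01 -2.7190e+00 -1.0000e-03  1.0000e-03  9.2800e-01] [-5.1579e+01 -5.9315e+01  1.1281e+01 -1.0000e-03  1.0000e-03  9.2800e-01]
```

send_rows --pt "-5 -4.5 -4.8 0 0 0.15 0.5" --pt "-10 -9 -4.8 0 0 0.3 0" --pt "-14 -13 -4.8 0 0 0.4 0" --pt "-18 -17 -4.8 0 0 0.55 0" --pt "-22 -21 -4.8 0 0 0.65 0" --pt "-26 -25 -4.8 0 0 0.8 0" --pt "-30 -28 -4.8 0 0 0.9 0" --pt "-33.7 -30.3 -4.8 0 0 0.928 0" --pt "-36 -34 -4.5 0 0 0.928 0" --pt "-38.3 -38 -4.3 0 0 0.928 0"

```text
time_s: 1.35
tool_pos: [0.4703, 0.11, 0.2653]
orientation: [[-0.217, 0.976, -0.001], [0.976, 0.217, -0.0], [-0.0, -0.001, -1.0]]
ft_force: [0.1, 0.4, 0.4]
opening: 0.003
grip_force: 0.0
```

Run:
```python
from h import *
s=arm.observe();print(s["time_s"],s["tool_pos"],s["opening"],s["q"].round(2));print(delta(N(.065,0,.25),RN))
```

```text
1.35 [0.47034952 0.1100049  0.26527645] 0.002980176285105624 [-0.76  0.11  0.44  1.97 -0.05  1.07 -0.08]
[-2.4944e+01 -2.1530e+00  1.5330e+00 -1.0000e-03  0.0000e+00 -0.0000e+00]
```

send_rows --pt "-6 -0.5 1.5 0 0 0 0" --pt "-12 -1 1.5 0 0 0 0" --pt "-18 -1.5 1.5 0 0 0 0" --pt "-24.9 -2.2 1.5 0 0 0 0" --pt "-24.9 -2.2 1.5 0 0 0 0" --pt "-24.9 -2.2 5 0 0 0 0" --pt "-24.9 -2.2 9 0 0 0 0" --pt "-24.9 -2.2 13 0 0 0 0" --pt "-24.9 -2.2 15.5 0 0 0 0" --pt "-24.9 -2.2 15.5 0 0 0 0"

```text
time_s: 2.6
tool_pos: [0.5015, -0.1351, 0.109]
orientation: [[-0.218, 0.976, -0.005], [0.976, 0.218, 0.001], [0.002, -0.004, -1.0]]
ft_force: [-0.3, 0.3, 0.5]
opening: 0.001
grip_force: 0.0
```

Run:
```python
from h import *
s=arm.observe();print(s["time_s"],s["ft_force"],(RN.T@(s["tool_pos"]-O)).round(4))
a=[cv2.cvtColor(arm.snapshot(n),cv2.COLOR_RGB2BGR) for n in("scene","top")]
f=lambda im,x,y:cv2.resize(im[y:y+75,x:x+100],(400,300),interpolation=cv2.INTER_CUBIC)
cv2.imwrite("pics/c2.png",np.hstack([f(a[0],180,120),f(a[1],230,160)]))
```

```text
2.6 [-0.2792526   0.31420705  0.50224725] [ 0.0685 -0.0013 -0.109 ]
```

View pics/c2.png

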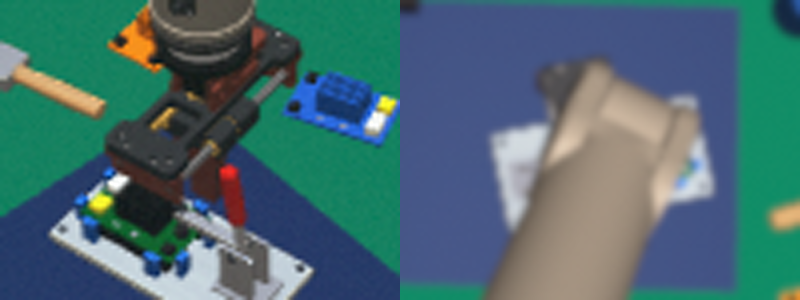

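The shut fingers (crop 205,185) stand on the board side of the red handle (crop 232,195), just over the arm. Next I push along +x.

send_rows --pt "1 0 0 0 0 0 0" --pt "2 0 0 0 0 0 0" --pt "3 0 0 0 0 0 0" --pt "4 0 0.2 0 0 0 0" --pt "5 0 0.4 0 0 0 0" --pt "6 0 0.7 0 0 0 0" --pt "7 0 1 0 0 0 0" --pt "8 0 1 0 0 0 0" --pt "8.6 0 1 0 0 0 0" --pt "8.6 0 1 0 0 0 0"

```text
time_s: 3.95
tool_pos: [0.4844, -0.0519, 0.1007]
orientation: [[-0.218, 0.976, 0.0], [0.976, 0.218, 0.0], [0.0, 0.0, -1.0]]
ft_force: [1.0, -0.7, -1.0]
opening: 0.007
grip_force: 0.0
```

send_rows --pt "0 0 -2 0 0 0 0" --pt "0 0 -5 0 0 0 0" --pt "0 0 -8 0 0 0 0" --pt "0 0 -11 0 0 0 0" --pt "0 0 -13 0 0 0 0" --pt "0 0 -15 0 0 0 0.3" --pt "0 0 -15 0 0 0 0.55"

```text
time_s: 4.82
tool_pos: [0.4853, -0.0529, 0.2518]
orientation: [[-0.217, 0.976, 0.003], [0.976, 0.217, 0.001], [0.0, 0.003, -1.0]]
ft_force: [-0.8, -0.1, -0.1]
opening: 0.192
grip_force: 0.0
```

Run:
```python
from h import *
s=arm.observe();print(s["time_s"],s["ft_force"],(RN.T@(s["tool_pos"]-O)).round(4),s["opening"])
print(delta(N(0,0,.15),RN))
a=[cv2.cvtColor(arm.snapshot(n),cv2.COLOR_RGB2BGR) for n in("scene","top")]
f=lambda im,x,y:cv2.resize(im[y:y+75,x:x+100],(400,300),interpolation=cv2.INTER_CUBIC)
cv2.imwrite("pics/c3.png",np.hstack([f(a[0],180,135),f(a[1],230,160)]))
```

```text
4.825 [-0.80517182 -0.13412285 -0.08148843] [ 0.1522  0.0007 -0.2518] 0.19179276581462842
[-1.5224e+01 -8.8000e-02  1.0179e+01  3.0000e-03 -0.0000e+00 -1.0000e-03]
```

View pics/c3.png

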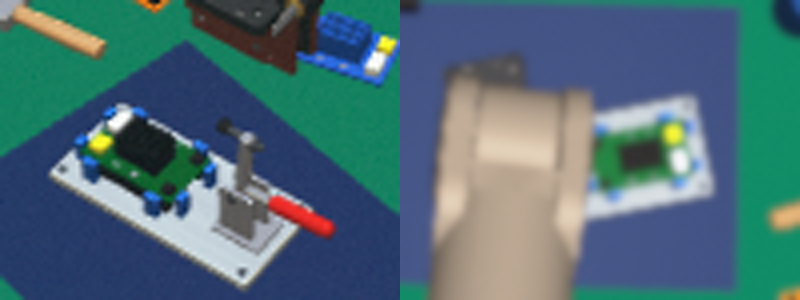

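The clamp is fully open: handle level at crop (300,215), arm upright. The sink is now unobstructed, so I measure it again and plan the grasp.

Run:
```python
from h import *
np.set_printoptions(precision=4,suppress=True)
I={n:cv2.cvtColor(arm.snapshot(n),cv2.COLOR_RGB2BGR).astype(int) for n in("scene","top")}
for n,b in(("top",(380//1,0,0,0)),("scene",0)):
    u=proj(n,N(0,0,.059))[0].astype(int);bx_=(u[0]-11,u[1]-8,22,19)
    for t in(50,65):
        a,c,m=blobs(I[n].max(2)<t,bx_)[0];print(n,t,a,c,u,plane(n,c,.059)-N(0,0,.059))
    # green board rect at z=.033 ; yellow and white parts
    im=I[n];g=(im[...,1]-im[...,0]>25)&(im[...,1]-im[...,2]>25)
    a,c,m=blobs(g,(u[0]-22,u[1]-18,44,36))[0]
    p=plane(n,np.argwhere(m)[:,::-1],.033)[:,:2];r=cv2.minAreaRect((p*1000).astype(np.float32));print("board",r, (RN.T@(np.r_[np.array(r[0])/1000,0]-O))[:2])
```

```text
top 50 1 [289. 197.] [289 198] [[ 0.0056  0.0029 -0.    ]]
top 65 46 [289.8913 198.5   ] [289 198] [[-0.0004 -0.0008 -0.    ]]
board ((519.0068969726562, -204.5718994140625), (54.775367736816406, 99.45044708251953), 12.627610206604004) [-0.0032  0.0006]
scene 50 136 [215.7574 171.2426] [214 168] [[ 0.0049  0.0104 -0.    ]]
scene 65 148 [216.0405 171.3514] [214 168] [[ 0.0045  0.0114 -0.    ]]
board ((496.1711730957031, -289.9317932128906), (73.29074096679688, 87.2667465209961), 51.97162628173828) [-0.0815 -0.0402]
```

send_rows --pt "-4 0 0 0 0 0 0.55" --pt "-8 0 1 0 0 0 0.55" --pt "-12 0 4 0 0 0 0.55" --pt "-15.2 0 8 0 0 0 0.55" --pt "-15.2 0 11 0 0 0 0.55" --pt "-15.2 0 13 0 0 0 0.55" --pt "-15.2 0 13 0 0 0 0.55" --pt "-15.2 0 13 0 0 0 0.55"

```text
time_s: 6.02
tool_pos: [0.5176, -0.201, 0.121]
orientation: [[-0.217, 0.976, 0.0], [0.976, 0.217, -0.0], [-0.0, 0.0, -1.0]]
ft_force: [-0.4, -0.9, 0.6]
opening: 0.55
grip_force: 0.0
```

Run:
```python
from h import *
s=arm.observe();print(s["opening"],delta(N(0,0,.038),RN))
```

```text
0.5500694054476235 [-5.600e-02  1.000e-03  8.297e+00  0.000e+00  0.000e+00 -1.000e-03]
```

send_rows --pt "0 0 3 0 0 0 0.55" --pt "0 0 5 0 0 0 0.55" --pt "0 0 6.5 0 0 0 0.55" --pt "0 0 7.5 0 0 0 0.55" --pt "0 0 8.3 0 0 0 0.55" --pt "0 0 8.3 0 0 0 0.55"

```text
time_s: 6.78
tool_pos: [0.5173, -0.2008, 0.0375]
orientation: [[-0.217, 0.976, -0.0], [0.976, 0.217, 0.0], [0.0, -0.0, -1.0]]
ft_force: [0.2, -0.4, 0.1]
opening: 0.551
grip_force: 0.0
```

send_rows --newtons 25 --pt "0 0 0 0 0 0 0.2" --pt "0 0 0 0 0 0 0.2" --pt "0 0 0 0 0 0 0.2" --pt "0 0 0 0 0 0 0.2" --pt "0 0 0 0 0 0 0.2"

```text
time_s: 7.4
tool_pos: [0.5176, -0.2009, 0.038]
orientation: [[-0.217, 0.976, 0.001], [0.976, 0.217, 0.0], [-0.0, 0.001, -1.0]]
ft_force: [0.2, 1.1, 5.5]
opening: 0.344
grip_force: 25.0
```

Gripped: an opening of 30 mm matches the sink's width. Lift straight up.

send_rows --pt "0 0 -0.5 0 0 0 0.2" --pt "0 0 -1.5 0 0 0 0.2" --pt "0 0 -3 0 0 0 0.2" --pt "0 0 -6 0 0 0 0.2" --pt "0 0 -10 0 0 0 0.2" --pt "0 0 -14 0 0 0 0.2" --pt "0 0 -18 0 0 0 0.2" --pt "0 0 -22 0 0 0 0.2" --pt "0 0 -23.5 0 0 0 0.2" --pt "0 0 -23.5 0 0 0 0.2"

```text
time_s: 8.65
tool_pos: [0.5175, -0.2008, 0.2731]
orientation: [[-0.217, 0.976, 0.001], [0.976, 0.217, 0.0], [-0.0, 0.001, -1.0]]
ft_force: [0.2, -0.1, -1.2]
opening: 0.336
grip_force: 25.0
```

Run:
```python
from h import *
s=arm.observe();print(s["opening"],s["grip_force"],s["ft_force"]);T=F+.008*cz
print(delta(T+[0,0,.08],RF),delta(T,RF))
```

```text
0.33594852436886347 24.999633729457855 [ 0.23636724 -0.12483791 -1.18847827]
[ 3.8658e+01  3.9190e+00  7.1300e-01 -3.7800e-01 -1.4000e-02  7.3000e-02] [ 3.8659e+01  3.9070e+00  8.7130e+00 -3.7800e-01 -1.4000e-02  7.3000e-02]
```

send_rows --pt "4 0.4 0 -0.04 0 0.01 0.2" --pt "8 0.8 0 -0.08 0 0.02 0.2" --pt "13 1.3 0 -0.13 0 0.03 0.2" --pt "18 1.8 0 -0.18 0 0.04 0.2" --pt "23 2.3 0 -0.23 0 0.05 0.2" --pt "28 2.8 0 -0.28 -0.01 0.06 0.2" --pt "33 3.3 0 -0.33 -0.01 0.07 0.2" --pt "36.5 3.7 0.5 -0.37 -0.014 0.073 0.2" --pt "38.7 3.9 0.7 -0.378 -0.014 0.073 0.2" --pt "38.7 3.9 0.7 -0.378 -0.014 0.073 0.2"

```text
time_s: 9.9
tool_pos: [0.4697, 0.1862, 0.2635]
orientation: [[-0.148, 0.92, 0.362], [0.989, 0.139, 0.052], [-0.002, 0.366, -0.931]]
ft_force: [0.2, -0.3, -2.2]
opening: 0.341
grip_force: 25.0
```

Run:
```python
from h import *
s=arm.observe();print(s["opening"],s["grip_force"],s["ft_force"],s["q"].round(2));T=F+.008*cz
print(delta(T,RF))
a=[cv2.cvtColor(arm.snapshot(n),cv2.COLOR_RGB2BGR) for n in("scene","top")]
cv2.imwrite("pics/c4.png",np.hstack([cv2.resize(a[0][125:275,190:390],(400,300)),cv2.resize(a[1][135:240,140:280],(400,300))]))
```

```text
0.3408499198916933 24.99975174665451 [ 0.22245656 -0.29628049 -2.16363984] [-0.9  -0.05  0.28  2.18  0.29  0.69 -0.66]
[-1.240e-01 -2.661e+00  7.277e+00 -5.000e-03  1.000e-03  4.000e-03]
```

View pics/c4.png

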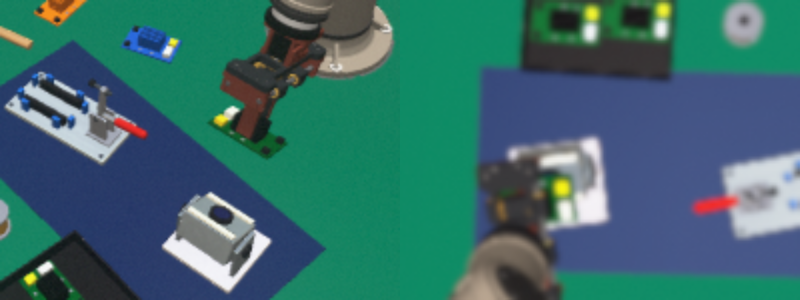

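The module hangs tilted over the camera at crop (250,135), the clamp is open, and the nest is empty. Next I descend to the focus point.

send_rows --pt "0 -0.6 1.5 0 0 0 0.2" --pt "0 -1.1 3 0 0 0 0.2" --pt "0 -1.6 4.5 0 0 0 0.2" --pt "-0.1 -2.1 5.8 0 0 0 0.2" --pt "-0.1 -2.5 6.8 -0.005 0 0.004 0.2" --pt "-0.1 -2.7 7.3 -0.005 0 0.004 0.2" --pt "-0.1 -2.7 7.3 -0.005 0 0.004 0.2" --pt "-0.1 -2.7 7.3 -0.005 0 0.004 0.2" --pt "-0.1 -2.7 7.3 -0.005 0 0.004 0.2" --pt "-0.1 -2.7 7.3 -0.005 0 0.004 0.2"

```text
time_s: 11.25
tool_pos: [0.4735, 0.1848, 0.1881]
orientation: [[-0.141, 0.918, 0.37], [0.99, 0.13, 0.054], [0.002, 0.374, -0.927]]
ft_force: [-0.3, -0.3, -2.4]
opening: 0.337
grip_force: 25.0
```

Run:
```python
from h import *
np.set_printoptions(precision=4,suppress=True)
s=arm.observe();print(s["opening"],s["grip_force"],s["ft_force"],s["q"].round(2));T=F+.008*cz
print(delta(T,RF))
a=cv2.cvtColor(arm.snapshot("scene"),cv2.COLOR_RGB2BGR)
p,R=s["tool_pos"],np.array(s["orientation"]);U=p+R[:,2]*.008
C=[U+R[:,0]*i*.05+R[:,1]*j*.03-R[:,2]*.003 for i,j in((1,1),(1,-1),(-1,-1),(-1,1))]
x,y=225,165;b=cv2.resize(a[y:y+105,x:x+140],(800,600),interpolation=cv2.INTER_CUBIC);k=800/140
for i,(u,v) in enumerate(proj("scene",C+[np.array([.5077,.1903,.095])])):cv2.circle(b,(int((u-x+.5)*k),int((v-y+.5)*k)),4,(255,0,255),1)
cv2.imwrite("pics/c5.png",b)
im=a.astype(int);
for q in blobs((im.max(2)<95)&(im[...,0]>=im[...,2]-3),(285,222,30,20),1):print("lens",q[0],q[1],plane("scene",q[1],.095))
```

```text
0.33736993428260165 24.99959170818329 [-0.3259 -0.2608 -2.4068] [-0.89  0.07  0.3   2.28  0.32  0.47 -0.72]
[ 0.046 -0.235  0.132  0.004 -0.    -0.004]
lens 90 [300.1667 232.2222] [[0.5072 0.1922 0.095 ]]
```

View pics/c5.png

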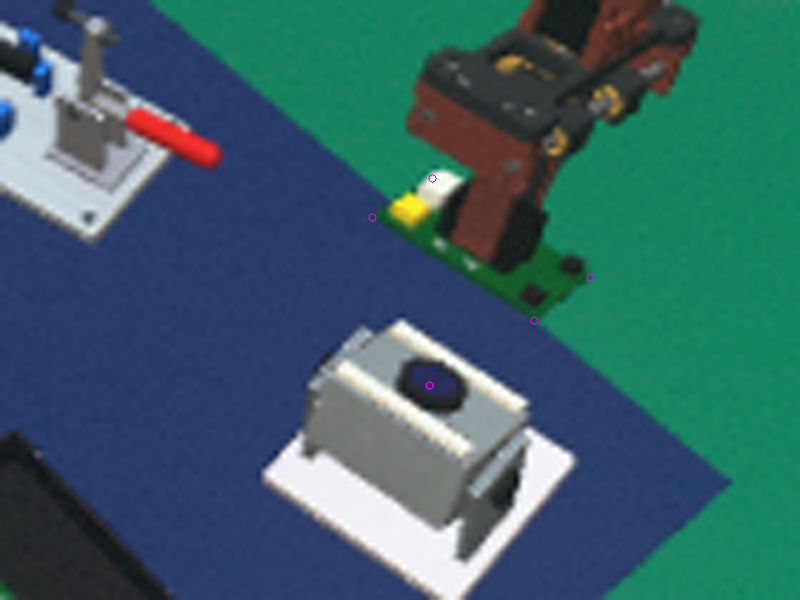

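The predicted board corners (circles) coincide with the green board to within about 1 px (≈2 mm), and the lens matches at crop (430,385). I apply a final small correction, then hold.

send_rows --pt "0 -0.2 0.1 0 0 0 0.2" --pt "0 -0.2 0.1 0 0 0 0.2" --pt "0 -0.2 0.1 0 0 0 0.2" --pt "0 -0.2 0.1 0 0 0 0.2" --pt "0 -0.2 0.1 0 0 0 0.2" --pt "0 -0.2 0.1 0 0 0 0.2" --pt "0 -0.2 0.1 0 0 0 0.2" --pt "0 -0.2 0.1 0 0 0 0.2"

```text
time_s: 12.3
tool_pos: [0.4719, 0.1845, 0.1862]
orientation: [[-0.141, 0.918, 0.37], [0.99, 0.13, 0.054], [0.002, 0.374, -0.927]]
ft_force: [0.2, 0.7, -1.6]
opening: 0.345
grip_force: 25.0
```

Run:
```python
from h import *
s=arm.observe();print(s["time_s"],s["grip_force"],abs(s["qvel"]).max(),delta(F+.008*cz,RF));print(arm.finish_job())
```

```text
12.3 24.999568462371826 0.0018236673745802333 [ 0.061 -0.016  0.013  0.003 -0.    -0.004]
the job is handed in; nothing more can be done
None
```

The clamp is open, and I handed the job in at 12.3 s with the module held still at the inspection camera: under 1 mm and 0.3° from the target pose I computed from the images. The hand-in returned no verdict.

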